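# Put the tea tin away in the lidded tea chest

### The arm

A 6-joint arm with a two-finger parallel gripper is mounted at the origin on the work surface. World frame = base frame: x ahead of the robot, y to its left, z up, the work surface at z = 0. Lengths are in mm, angles in rad, forces in N, time in s.
With the tool pointing down it reaches from about 350 to 775 mm from the base axis. Payload 7.3 kg.
Tool frame: the origin (TCP) lies at the very end of the fingers, on their centre line; the grasp point (between the pads) lies 19 mm behind it; z points along the fingers, y is the line along which they close (so a half turn about z gives the same grasp; the last joint's range is limited). The gripper opens to 92 mm and grips with 3 to 60 N. Pads are 19 mm wide; open, the fingers measure 130 mm over their backs; the gripper's body (75 mm by 190 mm) begins 47 mm behind the grasp point.
Start: joints at [-1.36, 0.342, 1.524, -0, 1.275, -0.146], TCP at [183.394, -491.95, 195.941] pointing down, gripper open.
Joint ranges: [-2.53, 2.53], [-0.77, 2.02], [0.04, 2.7], [-1, 4.14], [0.28, 2.66], [-3.11, 3.11]. Speed limits (rad/s): [2.57, 2.57, 3.14, 3.14, 3.14, 3.14].

### API

Orientations are given as [roll, pitch, yaw] about the fixed x, y, z axes, in that order (R = Rz(yaw) Ry(pitch) Rx(roll)).
In Python, from plant import * gives the robot as it stands.
- The arm moves only by the tool arm_command, never from a script. Its arguments are lists of equal length, an entry for each row: "gripper": the finger opening in mm, from 0 to 91.8; "dp": the shift along the tool's x, y, z in units of 25 mm (1.0 is 25 mm), a list of three; "twist": the turn about the tool's z in units of 5 degrees (1.0 is 5 degrees). A call has exactly 5 rows; each row shifts and turns the commanded pose from where the row before left it, along the tool's axes as they then stand; what a row does not reach is not made up. A row lasts 1/8 s, in which the tool goes at most 62.5 mm and 10.7 degrees, less where a joint would pass 70% of its speed; a pose out of reach is approached as far as the arm can. A call is refused whole if a number of a shift passes 1 or a number of a turn 1, either way. A call with a gripper value outside its range is refused whole. The fingers move at their own pace and stop on an object; the grip force is fixed at half the most. Time passes only in rows, so rows that do not move let the fingers close, or fill a call up. It gives the time, the measured TCP pose, the force, the opening and the grip force at its end, in the units of the state.
- get_obs(): the state, without advancing time (a new reading comes with each control period).
- capture(name): name is "scene" or "top"; returns the picture (420x560x3 uint8, red, green, blue); there is no depth.
- get_calibration(name): a dict with "mtx" (3x3 intrinsics, pixels), "dist_coeffs" ([k1, k2, p1, p2, k3] as OpenCV has them; the pictures are not rectified), "position" and "attitude" of the camera in the world. Camera axes: x right, y down, z forward; pixel columns grow to the right and rows downward; lengths in mm; the calibration is good to about 2 mm. A picture is of the moment at which its call begins. get_calibration takes no time and is no camera call.
- close_job(): hands the job in; it is judged then, once.
The state is a dict: "time": time; "joint_positions": joint angles; "dq": joint speeds; "tau": joint torques, N m; "tool_pos": TCP position; "tcp_rot": TCP orientation; "contact_force": force on the tool from outside, world axes, zero at the start; "moment": the same for the moment, N m; "grip_width": finger opening in mm; "finger_force": force on a finger pad.
Only numpy, scipy, OpenCV 4.12 (cv2) and the standard library are available. Lean on these libraries where they do the work, as an engineer would, in place of code of your own. Each camera call takes 0.05 s, during which the arm holds its last target. There are 200 camera calls.

### The job

Put the green tea tin away in the tea chest: raise the lid by its pull until the folding stay locks and let the lid stand on it, then stand the tin upright on the chest's floor. Then break the stay at its knuckle with a light push and lower the lid by hand until it is fully shut; never strain the lid against the stay, do not let the lid or the tin drop, and leave the gaiwan, the cups and the incense boat where they are.

Things in the scene. Friction and masses are not known exactly. Their poses are not given: they have to be found in the camera images.
- chest: Dark walnut tea chest, fixed to the ledge: 170 mm deep (x), 280 wide (y), 100 high, walls and floor 10 thick, so inside it is 150 x 260 mm and 90 deep. Origin under its centre on the ledge; x points to the far, hinged side, y along its width to the end with the stay, z up. Its place and yaw vary.
- lid_hinge (a point): Middle of the lid's hinge line, on the far top edge of the chest, at (85, 0, 100) mm in the chest's frame; the line runs along the chest's y. The lid is walnut with a blue tile: 175 mm from hinge line to front edge, 280 wide, 14 thick, 0.5 to 0.75 kg with its mass near the middle; 4 N at its front edge lifts it.
- lid (a joint): Angle of the lid (rad): 0 shut, growing as it is raised. It comes up taut against the stay, and goes no further, at about 1.21 to 1.41, where the stay locks; this differs from time to time, as the stay's foot sits in a slot. Let go unlocked, the lid falls shut.
- lid_pull (a point): Centre of the brass barrel pull on the middle of the lid's front edge: 20 mm in diameter, 22 long, lying along the chest's y with free end faces, 16 mm clear of the edge on a 10 mm stem. It lies 201 mm from the hinge line along the lid and 7 mm above the lid's underside. Pinched on its end faces it turns in the fingers as the lid swings. Axes as the lid's.
- stay_upper: Upper arm of the brass folding stay: flat bar 66 mm long, 12 wide, 3 thick, just inside the chest's +y end wall (chest y 117 to 120 mm). Origin at its rivet, 80 mm from the hinge line, 8 mm below the lid's underside. The lower arm, as long, runs from the knuckle to the foot on the end wall.
- foot (a point): Pivot of the stay's lower arm in its steel foot, which is screwed fast in a slot on the +y end wall, about 120 mm before the hinge line and 20 mm below the rim. Where in the slot (10 mm either way) differs, and with it the locking angle. Its screw holds against all proper handling, but slips if the lid is forced up or down with over 12 N at the pull while the stay is taut or locked.
- knuckle (a point): Middle of the dark steel barrel, 16 mm in diameter and 24 long along the chest's y (chest y 100 to 124 mm), that joins the stay's arms: the place to push. Locked, it is about 68 to 85 mm before the hinge line and 30 mm above the rim; pushed away from the robot and down at 45 degrees it breaks, going round the foot. Folded it lies near the floor, within 32 mm of the end wall: keep that clear.
- knee (a joint): Angle at the knuckle (rad): 0 arms in line, 2.3 to 2.7 lid shut, -0.09 locked at its stop just past the line. A spring (0.07 N m) urges it straight and snaps it over as the lid reaches the locking angle. A push of 3 to 4 N breaks it. Let go short of about 0.6, it may spring back into lock; at 0.65 to 0.85 its stiff rivet holds the lid, a little lower; past 0.9 to 1.1 the lid falls.
- tin: Round tea tin, green with a brass-coloured lid, 56 mm in diameter (57 at its lid), 75 high, 0.11 to 0.22 kg, loose, standing on the ledge in any of three places right of the chest (its -y side). Origin at the centre of its underside, z up.
- gaiwan: White porcelain gaiwan with saucer and lid, 100 mm across, 92 high, loose, right of the chest. Origin under its centre. To be left alone.
- cup_a: White porcelain cup, 62 mm across, 45 high, loose, right of the chest. Origin under its centre. To be left alone.
- cup_b: White porcelain cup like cup_a, left of the chest. Origin under its centre. To be left alone.
- boat: Wooden incense holder shaped like a boat, 165 mm long, 30 wide, 25 high, loose, left of the chest. Origin under its middle. To be left alone.
Things that resemble listed ones, but are neither listed nor needed, are in the scene too. Leave any orange look-alike of the tin alone.

How it is judged:
By the outcome, as a careful person would: the job done as asked, in the order asked, and still so for the second after the job is handed in, with the robot touching nothing.
It also fails if it takes over 72 s, if anything falls off the work surface, if the arm or the gripper's body presses on something with over 40 N, if the wrist force passes 120 N, or if a joint passes its speed limit or range.

## Working session

There is one attempt and no reset: what is moved stays moved. The work goes in short steps, Python scripts to look and compute and a tool call to move; the robot and the scene stay as the last step left them, time stands still between calls to the robot, and variables do not carry over. Pictures are saved under pics/ and viewed, at most 10 in all, crops included, and the job is handed in when it is done.

Besides the shell and the picture viewer there is one more tool, called as a command line: name --pt "numbers of a row" for each row, then --argument value for the rest. arm_command: Moves the arm, as the interface text tells. Its arguments: {"type":"object","properties":{"gripper":{"type":"array"},"dp":{"type":"array"},"twist":{"type":"array"}},"required":["gripper","dp","twist"]}

```bash
mkdir -p pics; ls
python3 - <<'E'
from plant import *
import cv2
for n in("scene","top"):
    cv2.imwrite(f"pics/{n}0.png",capture(n)[:,:,::-1]); c=get_calibration(n); print(n,c)
print(get_obs())
E
```

```text
pics
scene {'mtx': array([[428.34398207,   0.        , 277.93516514],
       [  0.        , 428.34398207, 206.3715261 ],
       [  0.        ,   0.        ,   1.        ]]), 'dist_coeffs': array([-0.09379057,  0.        ,  0.        ,  0.        ,  0.        ]), 'position': array([1238.96951015, -349.23251132,  773.80290334]), 'attitude': array([-2.30580568, -0.01660593,  1.10490771])}
top {'mtx': array([[411.89407632,   0.        , 281.51506368],
       [  0.        , 411.89407632, 207.31473524],
       [  0.        ,   0.        ,   1.        ]]), 'dist_coeffs': array([-0.05609569,  0.        ,  0.        ,  0.        ,  0.        ]), 'position': array([ 341.43792989,    4.64360818, 1144.60817879]), 'attitude': array([-2.92927268,  0.00355548, -1.50688491])}
{'time': 0.1, 'joint_positions': array([-1.35997918e+00,  3.42664448e-01,  1.52488244e+00, -7.21696836e-06,
        1.27538761e+00, -1.46045635e-01]), 'dq': array([-1.06951856e-03, -2.96597179e-03, -1.12281018e-03,  8.99174907e-05,
       -2.99003585e-04,  5.30174913e-04]), 'tau': array([ 1.20794029e-03, -4.32006168e+01, -2.44693261e+01,  7.19347713e-02,
        5.25861117e-02, -5.05601849e-05]), 'tool_pos': array([ 183.31683839, -491.54704923,  195.32219231]), 'tcp_rot': array([-3.14026408e+00, -1.88447651e-04,  3.56864765e-01]), 'contact_force': array([ 0.53590634, -0.0406696 , -0.0578703 ]), 'moment': array([0.00111975, 0.04728232, 0.02468005]), 'finger_force': 0.0, 'grip_width': 92.01168746069958}
```

View pics/scene0.png

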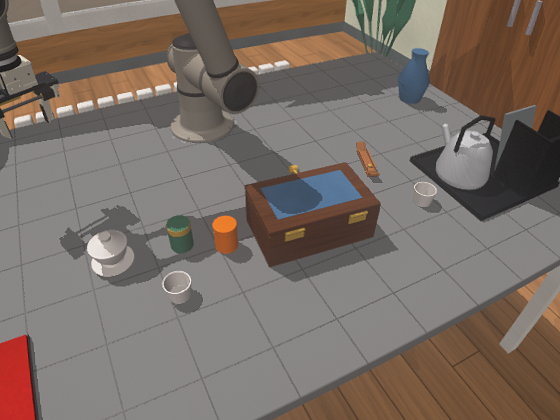

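View pics/top0.png

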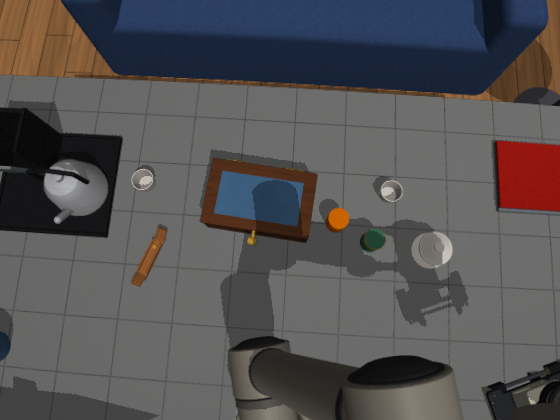

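```bash
cat > h.py <<'E'
import numpy as np, cv2
from scipy.spatial.transform import Rotation as R
from plant import *
def cam(n):
    c=get_calibration(n); return c["mtx"],c["dist_coeffs"],np.array(c["position"]),R.from_euler("xyz",c["attitude"]).as_matrix()
def ray(n,uv,z):
    K,d,p,A=cam(n); u=cv2.undistortPoints(np.array([[uv]],float),K,d)[0,0]
    r=A@np.array([u[0],u[1],1]); return p+r*(z-p[2])/r[2]
def proj(n,P):
    K,d,p,A=cam(n); P=np.atleast_2d(P).astype(float)
    return cv2.projectPoints(((P-p)@A).reshape(-1,1,3),np.zeros(3),np.zeros(3),K,d)[0][:,0]
E
python3 - <<'E'
from h import *
a=cv2.imread("pics/top0.png");b=cv2.imread("pics/scene0.png")
A=cv2.resize(a[145:265,190:400],None,fx=3.8,fy=2.5*1.0,interpolation=cv2.INTER_CUBIC) if 0 else cv2.resize(a[150:258,195:395],(800,432//1),interpolation=cv2.INTER_CUBIC)
cv2.imwrite("pics/c1.png",A)
B=cv2.resize(b[155:265,160:390],(800,383),interpolation=cv2.INTER_CUBIC)
cv2.imwrite("pics/c2.png",B)
for uv in [(212,159),(317,173),(308,240),(202,223)]: print(ray("top",uv,114))
print(ray("top",(374,238),75),ray("scene",(179,222),75))
E
```

```text
[681.28785561 213.55121535 114.        ]
[660.11046798 -64.01506791 114.        ]
[483.12496717 -49.42772249 114.        ]
[509.37416586 221.92814844 114.        ]
[ 504.50305419 -223.96634619   75.        ] [ 502.01074755 -224.58170013   75.        ]
```

View pics/c1.png

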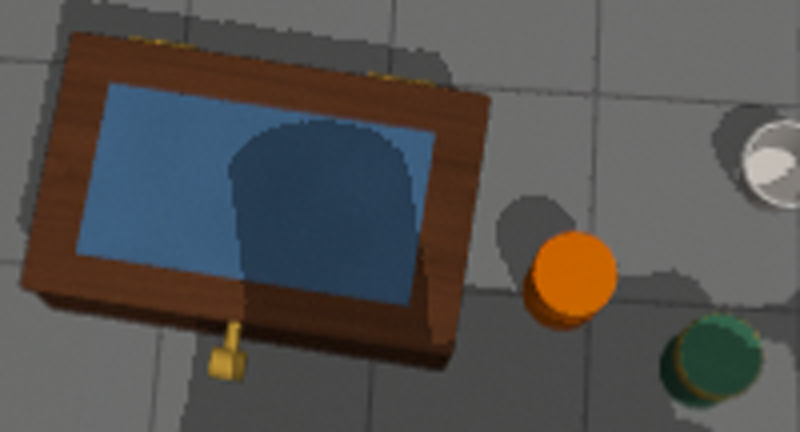

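View pics/c2.png

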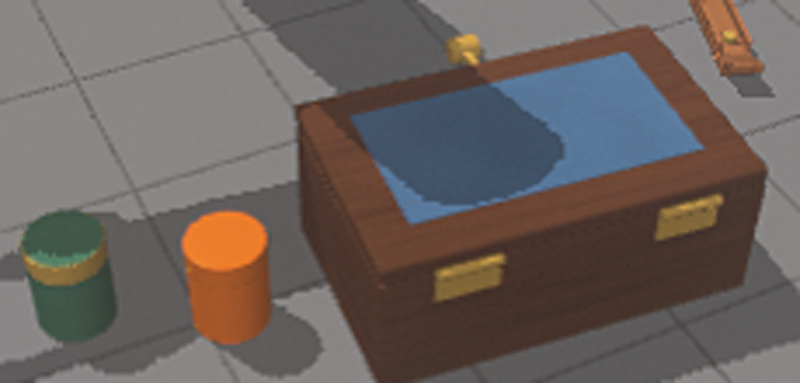

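Green tin (dark green, brass band): top (374,239), scene (178,223). The orange look-alike is at top (338,219), scene (226,235), and stays untouched. In the crops the green one fits the description; the pull is at top (252,241).

Run:
```python
from h import *
from scipy.optimize import least_squares
o=.4
loc=np.array([[85,140,114],[85,-140,114],[-90,-140,114],[-90,140,114],[-116,0,107]],float)
T=np.array([(72,33),(490,98),(437,345),(22,288),(228,363)])/4+[195-o,150-o]
S=np.array([(765,168),(382,270),(300,105),(640,28),(466,48)])/3.478+[160-o,155-o]
W=lambda q:R.from_euler("z",q[2]).apply(loc)+[q[0],q[1],0]
def f(q): return np.r_[(proj("top",W(q))-T).ravel(),(proj("scene",W(q))-S).ravel()]
s=least_squares(f,[590,80,-.1],x_scale=[10,10,.1],loss="soft_l1"); print(s.x,f(s.x).reshape(-1,2).round(1))
print("pull",W(s.x)[4],"hinge",W(s.x)[:2].mean(0))
print(ray("top",(374.1,238.9),75),ray("scene",(178,223),75))
for uv in[(338.5,219)]:print("orange",ray("top",uv,75))
```

```text
[ 5.88207949e+02  8.16560932e+01 -9.55513669e-02] [[-0.2 -0.6]
 [ 0.6 -0.8]
 [ 4.1  3.3]
 [-1.   0.2]
 [ 0.   0.5]
 [ 2.   0.1]
 [ 0.1  0.5]
 [-1.4 -0.4]
 [ 2.8 -1.4]
 [-0.3  0.3]]
pull [472.73708982  92.7231933  107.        ] hinge [672.82021633  73.54658028 114.        ]
[ 502.14235614 -224.27287539   75.        ] [ 504.23228044 -227.68392387   75.        ]
orange [ 549.28387905 -129.10399195   75.        ]
```

```bash
cat > geo.py <<'E'
import numpy as np
from scipy.optimize import brentq
# chest-plane coords relative to hinge: x toward far side, z up from rim
def riv(t): c,s=np.cos(t),np.sin(t); return np.array([-80*c-8*s,80*s-8*c])
def pull(t): c,s=np.cos(t),np.sin(t); return np.array([-201*c+7*s,201*s+7*c])
def foot(tl):
    return np.array([brentq(lambda x:np.hypot(*(riv(tl)-[x,-20]))-132,-170,-95),-20])
def theta(k,F,tl): return brentq(lambda t:np.hypot(*(riv(t)-F))-132*np.cos(k/2),0.3,tl+.02) if k else tl
def knuck(k,F,tl):
    t=theta(k,F,tl); d=riv(t)-F; L=np.hypot(*d); u=d/L; n=np.array([u[1],-u[0]])
    return F+u*L/2+n*66*np.sin(k/2),t
E
python3 - <<'E'
from geo import *
for tl in(1.21,1.31,1.41):
    F=foot(tl)
    for k in(0,.3,.5,.6,.7,.75,.8,.9):
        K,t=knuck(k,F,tl); r=(K-F)/66; tn=np.array([r[1],-r[0]]) # push dir
        e=K-8*tn  # finger edge
        b=e+[28,66]; lidx=-b[1]/np.tan(t); clear=(lidx-b[0])*np.sin(t)
        f=K+[-8,-8]; b2=f+[28,66]; c2=(-b2[1]/np.tan(t)-b2[0])*np.sin(t)
        print(tl,k,F.round(),K.round(1),tn.round(2),round(t,3),"clear edge %.1f face %.1f"%(clear,c2),pull(t).round())
E
python3 - <<'E'
from h import *
from scipy.optimize import least_squares
o=.4
loc=np.array([[85,140,114],[85,-140,114],[-90,140,114],[-90,-140,114],[-116,0,107]],float)
T=np.array([(72,33),(490,98),(22,288),(0,0),(228,363)])/4+[195-o,150-o]
S=np.array([(765,168),(382,270),(640,28),(300,105),(466,48)])/3.478+[160-o,155-o]
W=lambda q:R.from_euler("z",q[2]).apply(loc)+[q[0],q[1],0]
for n,P,m in(("top",T,[1,1,1,0,1]),("scene",S,[1]*5)):
    f=lambda q:((proj(n,W(q))-P)*np.array(m)[:,None]).ravel()
    s=least_squares(f,[590,80,-.1],x_scale=[10,10,.1]); print(n,s.x.round(3),f(s.x).round(1),W(s.x)[4])
E
```

```text
1.21 0 [-130.  -20.] [-83.  26.] [ 0.7  -0.72] 1.21 clear edge 22.2 face 29.3 [-64. 191.]
1.21 0.3 [-130.  -20.] [-76.8  18.6] [ 0.59 -0.81] 1.191 clear edge 15.9 face 24.4 [-68. 189.]
1.21 0.5 [-130.  -20.] [-73.4  13.4] [ 0.51 -0.86] 1.157 clear edge 10.6 face 20.2 [-74. 187.]
1.21 0.6 [-130.  -20.] [-72.   10.7] [ 0.47 -0.88] 1.134 clear edge 7.7 face 18.0 [-79. 185.]
1.21 0.7 [-130.  -20.] [-70.6   8. ] [ 0.42 -0.91] 1.107 clear edge 4.8 face 15.7 [-84. 183.]
1.21 0.75 [-130.  -20.] [-70.    6.7] [ 0.4  -0.91] 1.092 clear edge 3.3 face 14.6 [-86. 182.]
1.21 0.8 [-130.  -20.] [-69.4   5.3] [ 0.38 -0.92] 1.076 clear edge 1.8 face 13.4 [-89. 180.]
1.21 0.9 [-130.  -20.] [-68.3   2.4] [ 0.34 -0.94] 1.042 clear edge -1.2 face 11.2 [-95. 177.]
1.31 0 [-120.  -20.] [-74.1  27.6] [ 0.72 -0.69] 1.31 clear edge 24.5 face 30.2 [-45. 196.]
1.31 0.3 [-120.  -20.] [-67.7  20.5] [ 0.61 -0.79] 1.29 clear edge 17.1 face 24.0 [-49. 195.]
1.31 0.5 [-120.  -20.] [-64.2  15.6] [ 0.54 -0.84] 1.254 clear edge 11.0 face 19.1 [-56. 193.]
1.31 0.6 [-120.  -20.] [-62.7  13.1] [ 0.5  -0.86] 1.23 clear edge 
[... 730 characters left out ...]
85] 1.324 clear edge 7.5 face 14.7 [-42. 197.]
1.41 0.7 [-109.  -20.] [-52.2  12.8] [ 0.5  -0.87] 1.294 clear edge 3.7 face 11.7 [-48. 195.]
1.41 0.75 [-109.  -20.] [-51.6  11.6] [ 0.48 -0.88] 1.278 clear edge 1.8 face 10.1 [-51. 194.]
1.41 0.8 [-109.  -20.] [-51.   10.5] [ 0.46 -0.89] 1.26 clear edge -0.2 face 8.6 [-55. 194.]
1.41 0.9 [-109.  -20.] [-49.8   8.2] [ 0.43 -0.9 ] 1.223 clear edge -4.1 face 5.4 [-62. 191.]
top [ 5.87835e+02  8.12480e+01 -9.70000e-02] [ 0.  -0.5  0.8 -0.6 -0.9  0.3  0.   0.   0.1  0.7] [472.37547264  92.43364068 107.        ]
scene [ 5.87323e+02  8.05760e+01 -9.10000e-02] [ 1.4 -0.2 -0.3  0.6  2.  -1.5 -2.  -0.3 -1.   0.3] [471.80593025  91.15147271 107.        ]
```

arm_command --gripper '[91, 91, 91, 91, 91]' --pt "0 0 0" --pt "0 0 0" --pt "0 0 0" --pt "0 0 0" --pt "0 0 0" --twist '[1, 1, 1, 1, 1]'

```text
time: 0.72
tool_pos: [183.3, -491.7, 195.5]
tcp_rot: [-3.141, 0.0, -0.082]
contact_force: [-0.3, -0.5, -0.4]
grip_width: 91.0
finger_force: 0.0
```

arm_command --gripper '[91, 91, 91, 91, 91]' --pt "0.2 -0.5 0" --pt "0.38 -0.98 0" --pt "0.38 -0.98 0" --pt "0.38 -0.98 0" --pt "0.38 -0.98 0" --twist '[0.18, 0, 0, 0, 0]'

```text
time: 1.35
tool_pos: [237.0, -384.1, 195.8]
tcp_rot: [-3.141, 0.0, -0.093]
contact_force: [-0.7, -0.5, 0.1]
grip_width: 91.1
finger_force: 0.0
```

arm_command --gripper '[91, 91, 91, 91, 91]' --pt "0.38 -0.98 0" --pt "0.38 -0.98 0" --pt "0.38 -0.98 0" --pt "0.38 -0.98 0" --pt "0.38 -0.98 0" --twist '[0, 0, 0, 0, 0]'

```text
time: 1.98
tool_pos: [295.6, -266.8, 195.8]
tcp_rot: [-3.141, 0.0, -0.093]
contact_force: [0.4, -0.2, -0.5]
grip_width: 91.0
finger_force: 0.0
```

arm_command --gripper '[91, 91, 91, 91, 91]' --pt "0.38 -0.98 0" --pt "0.38 -0.98 0" --pt "0.38 -0.98 0" --pt "0.38 -0.98 0" --pt "0.38 -0.98 0" --twist '[0, 0, 0, 0, 0]'

```text
time: 2.6
tool_pos: [354.2, -149.5, 195.8]
tcp_rot: [-3.141, 0.0, -0.093]
contact_force: [-0.2, 0.0, -0.6]
grip_width: 90.6
finger_force: 0.0
```

arm_command --gripper '[91, 91, 91, 91, 91]' --pt "0.35 -0.98 0" --pt "0.35 -0.98 0" --pt "0.35 -0.98 0" --pt "0.35 -0.98 0" --pt "0.35 -0.98 0" --twist '[0, 0, 0, 0, 0]'

```text
time: 3.22
tool_pos: [409.2, -31.8, 195.8]
tcp_rot: [-3.141, 0.0, -0.093]
contact_force: [1.6, 0.7, -0.2]
grip_width: 91.0
finger_force: 0.0
```

arm_command --gripper '[91, 91, 91, 80, 70]' --pt "0.35 -0.98 0" --pt "0.35 -0.98 0" --pt "0.35 -0.98 0" --pt "0.35 -0.98 0.2" --pt "0.35 -0.98 0.4" --twist '[0, 0, 0, 0, 0]'

```text
time: 3.85
tool_pos: [464.5, 85.8, 180.9]
tcp_rot: [-3.141, -0.0, -0.093]
contact_force: [-0.3, -0.6, 0.1]
grip_width: 75.4
finger_force: 0.0
```

arm_command --gripper '[60, 50, 50, 50, 50]' --pt "0.28 -0.28 0.4" --pt "0 0 0.4" --pt "0 0 0.4" --pt "0 0 0" --pt "0 0 0" --twist '[0, 0, 0, 0, 0]'

```text
time: 4.47
tool_pos: [472.5, 90.4, 151.2]
tcp_rot: [3.142, -0.0, -0.096]
contact_force: [-0.1, 0.5, 0.1]
grip_width: 49.9
finger_force: 0.0
```

Run:
```python
from h import *
a=capture("top");b=capture("scene")
A=cv2.resize(a[160:270,190:340],(400,293),interpolation=3);B=cv2.resize(b[110:260,230:400],(400,353),interpolation=3)
cv2.imwrite("pics/p1.png",np.vstack([A,B])[:600,:,::-1]); o=get_obs();print(o["tool_pos"],o["tcp_rot"])
```

```text
[472.69182643  90.53464357 151.35332535] [-3.14155919e+00 -9.71880526e-04 -9.56411368e-02]
```

View pics/p1.png

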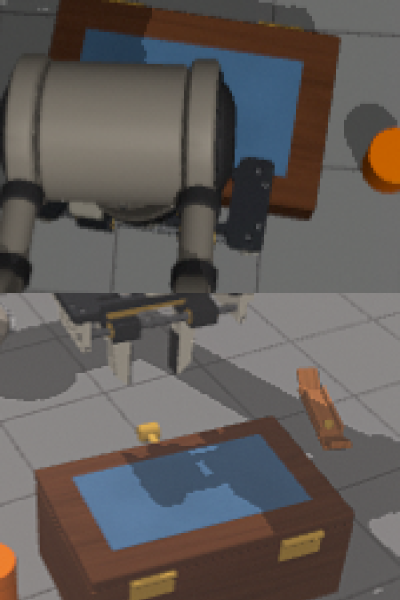

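The view shows the fingers straddling the pull (crop pixel (150,430)). Descending and pinching.

arm_command --gripper '[50, 50, 50, 50, 50]' --pt "0 -0.06 0.6" --pt "0 0 0.7" --pt "0 0 0.7" --pt "0 0 0.5" --pt "0 0 0" --twist '[0, 0, 0, 0, 0]'

```text
time: 5.2
tool_pos: [472.1, 92.2, 87.9]
tcp_rot: [3.141, 0.001, -0.095]
contact_force: [0.3, 0.7, 0.8]
grip_width: 50.0
finger_force: 0.0
```

arm_command --gripper '[30, 20, 15, 15, 15]' --pt "0 0 0" --pt "0 0 0" --pt "0 0 0" --pt "0 0 0" --pt "0 0 0" --twist '[0, 0, 0, 0, 0]'

```text
time: 5.82
tool_pos: [472.6, 92.3, 88.5]
tcp_rot: [3.142, -0.0, -0.095]
contact_force: [-0.1, 0.1, -1.0]
grip_width: 15.2
finger_force: 0.0
```

arm_command --gripper '[15, 15, 15, 15, 15]' --pt "0 0 0" --pt "0 0 0" --pt "0 0 0" --pt "0 0 0" --pt "0 0 0" --twist '[0, 0, 0, 0, 0]'

```text
time: 6.45
tool_pos: [472.6, 92.3, 88.4]
tcp_rot: [3.142, -0.0, -0.095]
contact_force: [0.6, -0.6, -0.4]
grip_width: 15.2
finger_force: 0.0
```

Closed to 15.2 mm without force, so the pull was missed. Looking.

Run:
```python
from h import *
b=capture("scene")
cv2.imwrite("pics/p2.png",cv2.resize(b[110:230,240:400],(800,600),interpolation=3)[:,:,::-1])
print(proj("scene",[[472.6,92.3,88.4],[472.6,92.3,107]]))
```

```text
[[292.83691364 174.44922377]
 [293.12218501 168.74040184]]
```

View pics/p2.png

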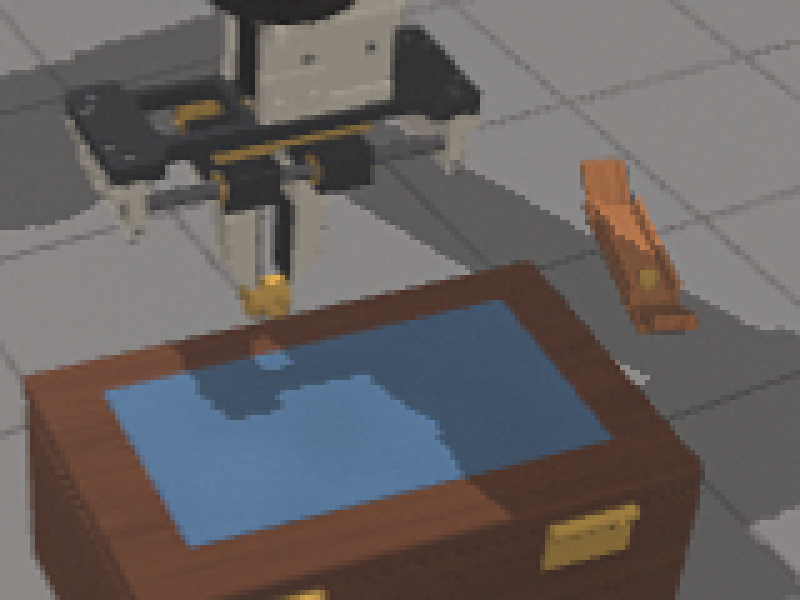

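Run:
```python
from h import *
t=np.array([472.7,90.5,151.4]);u=np.array([.095,.9955,0])
print(proj("scene",[t-u*27,t+u*27]))
print(get_obs()["tool_pos"], get_obs()["grip_width"])
# triangulate pull from two views
from scipy.optimize import least_squares
f=lambda P:np.r_[proj("top",P)[0]-[251.6,240.35],proj("scene",P)[0]-[293.8,168.6]]
s=least_squares(f,[472,92,107]);print(s.x,s.fun)
```

```text
[[283.21533779 156.92752113]
 [303.06643731 152.69405571]]
[472.56333215  92.26586064  88.37266147] 14.963082228171219
[474.11300787  93.03353283 108.2010344 ] [-0.11293415 -0.06219755 -0.1301112   0.01457548]
```

Run:
```python
from h import *
t=np.array([183.3,-491.5,195.4]);u=np.array([np.sin(.357),-np.cos(.357),0])
for n in("scene","top"): print(n,proj(n,[t-u*46,t+u*46,t-u*46+[0,0,25],t+u*46+[0,0,25]]).round(1))
b=cv2.imread("pics/scene0.png")[60:160,0:100]; b=cv2.resize(b,(400,400),interpolation=2)
a=cv2.imread("pics/top0.png")[340:420,460:560]; a=cv2.resize(a,(400,320),interpolation=2)
s=capture("scene")[:,:,::-1][140:190,270:320]; s=cv2.resize(s,(400,400),interpolation=0)
cv2.imwrite("pics/p3.png",np.hstack([b,s]))
```

```text
scene [[ 50.8 131.8]
 [ 16.  146.9]
 [ 47.6 123.4]
 [ 12.2 138.3]]
top [[483.4 388.1]
 [520.8 374.5]
 [488.8 390.5]
 [527.2 376.5]]
```

View pics/p3.png

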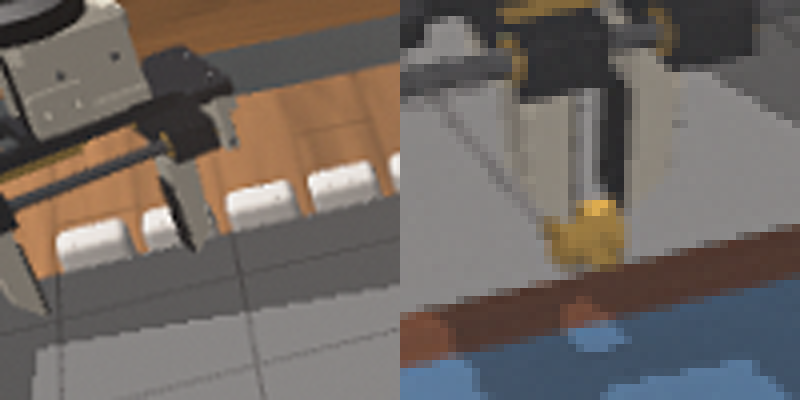

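In the first picture the tips show at (49,122) and (11,139), about 9 px above the projected TCP. That means the real fingertips sit about 25–28 mm above the reported TCP, so the fingers closed just over the barrel. Feeling downwards gently to calibrate.

arm_command --gripper '[15, 15, 15, 15, 15]' --pt "0 0 0.04" --pt "0 0 0.04" --pt "0 0 0" --pt "0 0 0" --pt "0 0 0" --twist '[0, 0, 0, 0, 0]'

```text
time: 7.18
tool_pos: [472.6, 92.3, 86.4]
tcp_rot: [3.142, -0.0, -0.095]
contact_force: [-1.2, 0.3, 0.2]
grip_width: 14.8
finger_force: 0.4
```

arm_command --gripper '[15, 15, 15, 15, 15]' --pt "0 0 0.04" --pt "0 0 0.04" --pt "0 0 0" --pt "0 0 0" --pt "0 0 0" --twist '[0, 0, 0, 0, 0]'

```text
time: 7.8
tool_pos: [472.7, 92.3, 85.9]
tcp_rot: [3.142, -0.001, -0.095]
contact_force: [-4.8, -1.0, 14.6]
grip_width: 14.9
finger_force: 7.7
```

arm_command --gripper '[20, 35, 45, 45, 45]' --pt "0 0 -0.2" --pt "0 0 0" --pt "0.06 0 0" --pt "0 0 0.4" --pt "0 0 0.4" --twist '[0, 0, 0, 0, 0]'

```text
time: 8.43
tool_pos: [473.7, 92.1, 68.3]
tcp_rot: [3.141, 0.001, -0.095]
contact_force: [-0.3, -0.5, 0.4]
grip_width: 44.9
finger_force: 0.0
```

arm_command --gripper '[45, 45, 40, 30, 20]' --pt "0 0 0.3" --pt "0 0 0.2" --pt "0 0 0" --pt "0 0 0" --pt "0 0 0" --twist '[0, 0, 0, 0, 0]'

```text
time: 9.05
tool_pos: [474.3, 92.1, 57.2]
tcp_rot: [3.142, -0.001, -0.095]
contact_force: [-0.8, 0.3, -0.6]
grip_width: 24.8
finger_force: 0.0
```

arm_command --gripper '[15, 15, 15, 15, 15]' --pt "0 0 0" --pt "0 0 0" --pt "0 0 0" --pt "0 0 0" --pt "0 0 0" --twist '[0, 0, 0, 0, 0]'

```text
time: 9.68
tool_pos: [474.2, 91.8, 57.1]
tcp_rot: [3.141, -0.0, -0.095]
contact_force: [-0.5, -4.9, 3.3]
grip_width: 22.2
finger_force: 30.0
```

Run:
```python
from geo import *
ts=np.r_[0,.03,.08,np.arange(.14,1.11,.06),1.13,1.15,1.16,1.17,1.18,np.arange(1.19,1.46,.01)]
P=np.array([pull(t) for t in ts]);D=np.diff(P,axis=0)/25
for t,d in zip(ts[1:],D): print(round(t,2),[round(d[0],2),0,round(-d[1],2)])
```

```text
0.03 [np.float64(0.01), 0, np.float64(-0.24)]
0.08 [np.float64(0.04), 0, np.float64(-0.4)]
0.14 [np.float64(0.07), 0, np.float64(-0.48)]
0.2 [np.float64(0.1), 0, np.float64(-0.47)]
0.26 [np.float64(0.13), 0, np.float64(-0.47)]
0.32 [np.float64(0.15), 0, np.float64(-0.46)]
0.38 [np.float64(0.18), 0, np.float64(-0.45)]
0.44 [np.float64(0.21), 0, np.float64(-0.44)]
0.5 [np.float64(0.23), 0, np.float64(-0.42)]
0.56 [np.float64(0.26), 0, np.float64(-0.41)]
0.62 [np.float64(0.28), 0, np.float64(-0.39)]
0.68 [np.float64(0.31), 0, np.float64(-0.37)]
0.74 [np.float64(0.33), 0, np.float64(-0.35)]
0.8 [np.float64(0.35), 0, np.float64(-0.33)]
0.86 [np.float64(0.37), 0, np.float64(-0.31)]
0.92 [np.float64(0.39), 0, np.float64(-0.29)]
0.98 [np.float64(0.4), 0, np.float64(-0.27)]
1.04 [np.float64(0.42), 0, np.float64(-0.24)]
1.1 [np.float64(0.43), 0, np.float64(-0.22)]
1.13 [np.float64(0.22), 0, np.float64(-0.1)]
1.15 [np.float64(0.15), 0, np.float64(-0.06)]
1.16 [np.float64(0.07), 0, np.float64(-0.03)]
1.17 [np.float64(0.07), 0, np.float64(-0.03)]
1.18 [np.float64(0.08), 0, np.float64(-0.03)]
1.19
[... 534 characters left out ...]
t64(-0.02)]
1.31 [np.float64(0.08), 0, np.float64(-0.02)]
1.32 [np.float64(0.08), 0, np.float64(-0.02)]
1.33 [np.float64(0.08), 0, np.float64(-0.02)]
1.34 [np.float64(0.08), 0, np.float64(-0.02)]
1.35 [np.float64(0.08), 0, np.float64(-0.02)]
1.36 [np.float64(0.08), 0, np.float64(-0.01)]
1.37 [np.float64(0.08), 0, np.float64(-0.01)]
1.38 [np.float64(0.08), 0, np.float64(-0.01)]
1.39 [np.float64(0.08), 0, np.float64(-0.01)]
1.4 [np.float64(0.08), 0, np.float64(-0.01)]
1.41 [np.float64(0.08), 0, np.float64(-0.01)]
1.42 [np.float64(0.08), 0, np.float64(-0.01)]
1.43 [np.float64(0.08), 0, np.float64(-0.01)]
1.44 [np.float64(0.08), 0, np.float64(-0.01)]
1.45 [np.float64(0.08), 0, np.float64(-0.01)]
```

arm_command --gripper '[15, 15, 15, 15, 15]' --pt "0.01 0 -0.24" --pt "0.04 0 -0.4" --pt "0.07 0 -0.48" --pt "0.1 0 -0.47" --pt "0.13 0 -0.47" --twist '[0, 0, 0, 0, 0]'

```text
time: 10.3
tool_pos: [482.4, 91.0, 108.1]
tcp_rot: [3.141, 0.002, -0.095]
contact_force: [2.2, -4.9, -5.6]
grip_width: 21.6
finger_force: 30.0
```

arm_command --gripper '[15, 15, 15, 15, 15]' --pt "0.15 0 -0.46" --pt "0.18 0 -0.45" --pt "0.21 0 -0.44" --pt "0.23 0 -0.42" --pt "0.26 0 -0.41" --twist '[0, 0, 0, 0, 0]'

```text
time: 10.92
tool_pos: [507.9, 88.5, 162.6]
tcp_rot: [3.141, 0.002, -0.095]
contact_force: [1.5, -4.6, -5.4]
grip_width: 21.9
finger_force: 30.0
```

arm_command --gripper '[15, 15, 15, 15, 15]' --pt "0.28 0 -0.39" --pt "0.31 0 -0.37" --pt "0.33 0 -0.35" --pt "0.35 0 -0.33" --pt "0.37 0 -0.31" --twist '[0, 0, 0, 0, 0]'

```text
time: 11.55
tool_pos: [548.1, 84.6, 206.5]
tcp_rot: [3.141, 0.004, -0.095]
contact_force: [-2.4, -4.7, -2.0]
grip_width: 21.5
finger_force: 30.0
```

arm_command --gripper '[15, 15, 15, 15, 15]' --pt "0.39 0 -0.29" --pt "0.4 0 -0.27" --pt "0.42 0 -0.24" --pt "0.43 0 -0.22" --pt "0 0 0" --twist '[0, 0, 0, 0, 0]'

```text
time: 12.18
tool_pos: [590.1, 80.6, 232.6]
tcp_rot: [3.141, 0.0, -0.096]
contact_force: [-2.3, -4.4, 0.8]
grip_width: 21.3
finger_force: 30.0
```

Run:
```python
from h import *
from geo import *
q=np.array([588.0,81.3]);y=-.095
def w(xz,yy): # hinge-plane -> world
    l=np.array([85+xz[0],yy,100+xz[1]]); return R.from_euler("z",y).apply(l)+[q[0],q[1],0]
for tl in(1.21,1.31,1.41):
    F=foot(tl); k=brentq(lambda k:theta(k,F,tl)-1.10,.1,2)
    K,_=knuck(k,F,tl); print(tl,k,K.round(1),proj("top",[w(K,112),w(F,120),w(riv(1.1),118)]).round(1).tolist())
a=capture("top")
a=cv2.resize(a[160:250,190:310],(800,600),interpolation=3).astype(float)
cv2.imwrite("pics/p4.png",np.clip(255*(a/255)**.6,0,255).astype(np.uint8)[:,:,::-1]); np.save("t4.npy",a)
```

```text
1.21 0.7229849975664924 [-70.3   7.4] [[218.2, 185.1], [212.5, 209.0], [214.2, 168.0]]
1.31 0.986971761435266 [-58.    3.3] [[219.3, 181.0], [213.3, 205.1], [214.2, 168.0]]
1.41 1.1775800843091468 [-47.2   1.8] [[220.2, 177.3], [214.0, 201.4], [214.2, 168.0]]
```

View pics/p4.png

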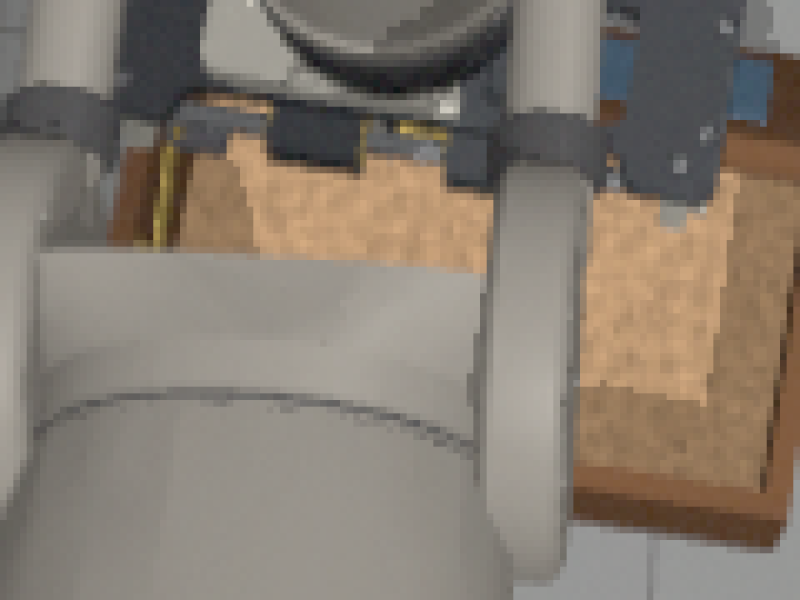

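The brass stay bar shows at crop x≈165, y 140–245, with no barrel below row ~182. The knuckle is hidden under the gripper, which suggests a locking angle of about 1.3 or more. Raising to 1.26, then feeling.

arm_command --gripper '[15, 15, 15, 15, 15]' --pt "0.22 0 -0.1" --pt "0.15 0 -0.06" --pt "0.15 0 -0.06" --pt "0.08 0 -0.03" --pt "0 0 0" --twist '[0, 0, 0, 0, 0]'

```text
time: 12.85
tool_pos: [604.3, 79.2, 238.6]
tcp_rot: [3.141, 0.001, -0.095]
contact_force: [-1.7, -5.4, 0.8]
grip_width: 22.1
finger_force: 30.0
```

arm_command --gripper '[15, 15, 15, 15, 15]' --pt "0.08 0 -0.03" --pt "0.08 0 -0.03" --pt "0.08 0 -0.03" --pt "0 0 0" --pt "0 0 0" --twist '[0, 0, 0, 0, 0]'

```text
time: 13.48
tool_pos: [610.2, 78.6, 240.7]
tcp_rot: [3.141, 0.001, -0.096]
contact_force: [-1.8, -5.5, -0.1]
grip_width: 21.2
finger_force: 30.0
```

arm_command --gripper '[15, 15, 15, 15, 15]' --pt "0.08 0 -0.03" --pt "0.08 0 -0.02" --pt "0 0 0" --pt "0 0 0" --pt "0 0 0" --twist '[0, 0, 0, 0, 0]'

```text
time: 14.1
tool_pos: [614.3, 78.2, 242.0]
tcp_rot: [3.141, 0.001, -0.095]
contact_force: [-1.3, -4.8, 1.0]
grip_width: 22.0
finger_force: 30.0
```

arm_command --gripper '[15, 15, 15, 15, 15]' --pt "0.08 0 -0.02" --pt "0.04 0 -0.01" --pt "0 0 0" --pt "0 0 0" --pt "0 0 0" --twist '[0, 0, 0, 0, 0]'

```text
time: 14.72
tool_pos: [617.2, 77.9, 242.9]
tcp_rot: [3.141, 0.001, -0.095]
contact_force: [-3.6, -5.2, 1.9]
grip_width: 22.0
finger_force: 30.0
```

arm_command --gripper '[15, 15, 15, 15, 15]' --pt "0.04 0 -0.01" --pt "0 0 0" --pt "0 0 0" --pt "0 0 0" --pt "0 0 0" --twist '[0, 0, 0, 0, 0]'

```text
time: 15.35
tool_pos: [618.2, 77.9, 243.2]
tcp_rot: [3.141, 0.001, -0.095]
contact_force: [-3.3, -4.9, 1.8]
grip_width: 21.8
finger_force: 30.0
```

arm_command --gripper '[15, 15, 15, 15, 15]' --pt "0.04 0 -0.01" --pt "0.04 0 -0.01" --pt "0 0 0" --pt "0 0 0" --pt "0 0 0" --twist '[0, 0, 0, 0, 0]'

```text
time: 15.98
tool_pos: [620.2, 77.7, 243.8]
tcp_rot: [3.141, 0.001, -0.095]
contact_force: [-2.8, -5.8, 2.1]
grip_width: 21.9
finger_force: 30.0
```

arm_command --gripper '[15, 15, 15, 15, 15]' --pt "0.04 0 -0.01" --pt "0.04 0 -0.01" --pt "0 0 0" --pt "0 0 0" --pt "0 0 0" --twist '[0, 0, 0, 0, 0]'

```text
time: 16.6
tool_pos: [622.2, 77.5, 244.4]
tcp_rot: [3.141, 0.001, -0.096]
contact_force: [-3.0, -4.8, 2.0]
grip_width: 21.5
finger_force: 30.0
```

arm_command --gripper '[15, 15, 15, 15, 15]' --pt "0.04 0 -0.01" --pt "0.04 0 -0.01" --pt "0 0 0" --pt "0 0 0" --pt "0 0 0" --twist '[0, 0, 0, 0, 0]'

```text
time: 17.23
tool_pos: [624.3, 77.3, 244.9]
tcp_rot: [3.141, 0.001, -0.096]
contact_force: [-3.0, -3.9, 2.9]
grip_width: 21.6
finger_force: 30.0
```

arm_command --gripper '[15, 15, 15, 15, 15]' --pt "0.04 0 -0.01" --pt "0.04 0 -0.01" --pt "0 0 0" --pt "0 0 0" --pt "0 0 0" --twist '[0, 0, 0, 0, 0]'

```text
time: 17.85
tool_pos: [626.3, 77.1, 245.4]
tcp_rot: [3.141, 0.001, -0.096]
contact_force: [-1.7, -3.8, 2.3]
grip_width: 21.7
finger_force: 30.0
```

arm_command --gripper '[15, 15, 15, 15, 15]' --pt "0.04 0 -0.01" --pt "0.03 0 0" --pt "0 0 0" --pt "0 0 0" --pt "0 0 0" --twist '[0, 0, 0, 0, 0]'

```text
time: 18.48
tool_pos: [628.0, 76.9, 245.8]
tcp_rot: [3.141, 0.0, -0.096]
contact_force: [-2.7, -5.4, 3.1]
grip_width: 21.7
finger_force: 30.0
```

arm_command --gripper '[15, 15, 15, 15, 15]' --pt "0.04 0 -0.01" --pt "0.03 0 -0.01" --pt "0 0 0" --pt "0 0 0" --pt "0 0 0" --twist '[0, 0, 0, 0, 0]'

```text
time: 19.1
tool_pos: [629.8, 76.7, 246.3]
tcp_rot: [3.141, 0.001, -0.096]
contact_force: [-2.7, -5.0, 2.8]
grip_width: 21.7
finger_force: 30.0
```

arm_command --gripper '[15, 15, 15, 15, 15]' --pt "0.04 0 -0.01" --pt "0.04 0 -0.01" --pt "0 0 0" --pt "0 0 0" --pt "0 0 0" --twist '[0, 0, 0, 0, 0]'

```text
time: 19.73
tool_pos: [631.8, 76.5, 246.8]
tcp_rot: [3.141, 0.0, -0.096]
contact_force: [-2.4, -5.7, 2.8]
grip_width: 21.4
finger_force: 30.0
```

arm_command --gripper '[15, 15, 15, 15, 15]' --pt "0.04 0 -0.01" --pt "0.04 0 0" --pt "0 0 0" --pt "0 0 0" --pt "0 0 0" --twist '[0, 0, 0, 0, 0]'

```text
time: 20.35
tool_pos: [633.9, 76.3, 247.2]
tcp_rot: [3.141, 0.0, -0.096]
contact_force: [-2.2, -4.8, 3.2]
grip_width: 21.5
finger_force: 30.0
```

arm_command --gripper '[15, 15, 15, 15, 15]' --pt "0.04 0 -0.01" --pt "0.04 0 0" --pt "0 0 0" --pt "0 0 0" --pt "0 0 0" --twist '[0, 0, 0, 0, 0]'

```text
time: 20.98
tool_pos: [636.0, 76.1, 247.6]
tcp_rot: [3.141, -0.0, -0.096]
contact_force: [-1.4, -4.4, 3.7]
grip_width: 21.8
finger_force: 30.0
```

arm_command --gripper '[15, 15, 15, 15, 15]' --pt "0.03 0 0" --pt "0.03 0 -0.01" --pt "0 0 0" --pt "0 0 0" --pt "0 0 0" --twist '[0, 0, 0, 0, 0]'

```text
time: 21.6
tool_pos: [637.4, 76.0, 247.9]
tcp_rot: [3.141, -0.0, -0.096]
contact_force: [-2.5, -4.8, 4.5]
grip_width: 21.6
finger_force: 30.0
```

arm_command --gripper '[15, 15, 15, 15, 15]' --pt "0.03 0 -0.01" --pt "0.03 0 -0.01" --pt "0 0 0" --pt "0 0 0" --pt "0 0 0" --twist '[0, 0, 0, 0, 0]'

```text
time: 22.22
tool_pos: [637.7, 76.0, 247.9]
tcp_rot: [3.141, 0.003, -0.095]
contact_force: [-6.4, -5.5, 3.1]
grip_width: 21.8
finger_force: 30.0
```

arm_command --gripper '[15, 15, 15, 15, 15]' --pt "-0.05 0 0.01" --pt "0 0 0" --pt "0 0 0" --pt "-0.03 0 0" --pt "0 0 0" --twist '[0, 0, 0, 0, 0]'

```text
time: 22.85
tool_pos: [637.2, 76.0, 247.8]
tcp_rot: [3.141, -0.001, -0.096]
contact_force: [-0.4, -5.7, 2.3]
grip_width: 21.5
finger_force: 30.0
```

arm_command --gripper '[15, 15, 15, 15, 15]' --pt "-0.03 0 0" --pt "0 0 0" --pt "0 0 0" --pt "0 0 0" --pt "0 0 0" --twist '[0, 0, 0, 0, 0]'

```text
time: 23.48
tool_pos: [637.0, 76.0, 247.8]
tcp_rot: [3.141, -0.002, -0.096]
contact_force: [0.8, -5.3, 1.9]
grip_width: 21.3
finger_force: 30.0
```

arm_command --gripper '[24, 28, 40, 60, 60]' --pt "0 0 0" --pt "0 0 0" --pt "0 0 0" --pt "0 0 0" --pt "0 0 -0.5" --twist '[0, 0, 0, 0, 0]'

```text
time: 24.1
tool_pos: [636.0, 76.8, 259.1]
tcp_rot: [3.141, 0.002, -0.095]
contact_force: [0.2, 0.3, -0.5]
grip_width: 53.3
finger_force: 0.0
```

arm_command --gripper '[60, 70, 80, 91, 91]' --pt "0 0 -1" --pt "-0.3 0 -0.4" --pt "-1 0 0" --pt "-1 0.5 0" --pt "-1 1 0" --twist '[0, 0, 0, 0, 0]'

```text
time: 24.72
tool_pos: [549.5, 47.6, 294.7]
tcp_rot: [-3.141, -0.0, -0.094]
contact_force: [0.2, -0.3, 0.5]
grip_width: 90.3
finger_force: 0.0
```

arm_command --gripper '[91, 91, 91, 91, 91]' --pt "-1 1 0" --pt "-1 1 0" --pt "-0.5 1 0" --pt "0 1 0" --pt "0 1 0" --twist '[0, 0, 0, 0, 0]'

```text
time: 25.35
tool_pos: [476.0, -71.9, 295.1]
tcp_rot: [3.141, -0.001, -0.095]
contact_force: [0.4, 0.4, 0.2]
grip_width: 90.8
finger_force: 0.0
```

Run:
```python
from h import *
a=capture("top");b=capture("scene")
A=cv2.resize(a[150:260,190:410],(600,300),interpolation=3);B=cv2.resize(b[110:270,140:400],(488,300),interpolation=3)
A=np.clip(255*(A/255.)**.7,0,255)
cv2.imwrite("pics/p5.png",np.vstack([A,np.hstack([B,np.zeros((300,112,3))])])[:,:,::-1]); o=get_obs();print(o["tool_pos"],o["contact_force"])
```

```text
[476.12043951 -72.9021029  294.77867788] [-0.39843265  0.31273317  0.38353191][ WARN:0@0.689] global loadsave.cpp:1063 imwrite_ Unsupported depth image for selected encoder is fallbacked to CV_8U.
```

View pics/p5.png

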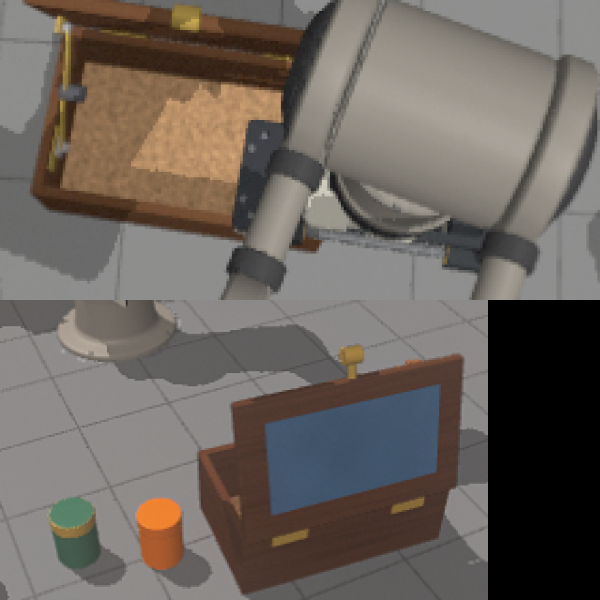

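The scene view shows the lid standing by itself. In the top crop the stay is straight with its knuckle at crop (72,92), top pixel (216.4,183.7). The green tin is where it was. Fetching the tin.

arm_command --gripper '[91, 91, 91, 91, 91]' --pt "0.28 1 0.6" --pt "0.28 1 0.8" --pt "0.28 1 0.8" --pt "0.28 1 0.8" --pt "0.28 1 0.8" --twist '[0, 0, 0, 0, 0]'

```text
time: 26.08
tool_pos: [499.9, -198.8, 199.2]
tcp_rot: [-3.141, -0.0, -0.095]
contact_force: [0.6, 0.0, 0.5]
grip_width: 91.0
finger_force: 0.0
```

arm_command --gripper '[91, 91, 91, 91, 91]' --pt "0.26 1 1" --pt "0 0 1" --pt "0 0 1" --pt "0 0 1" --pt "0 0 0.8" --twist '[0, 0, 0, 0, 0]'

```text
time: 26.7
tool_pos: [503.7, -223.4, 78.8]
tcp_rot: [-3.141, 0.001, -0.095]
contact_force: [0.0, 0.2, -0.5]
grip_width: 90.8
finger_force: 0.0
```

Run:
```python
from h import *
b=capture("scene").astype(int); o=get_obs(); print(o["tool_pos"],o["contact_force"])
# tin green mask centroid & symmetric position vs fingers
r,g,bl=b[...,0],b[...,1],b[...,2]
m=((g>r+12)&(g>bl)); m[:, :150]=0; m[:,215:]=0; m[:200]=0;m[270:]=0
ys,xs=np.nonzero(m); print(xs.min(),xs.max(),xs.mean(),ys.min(),ys.max(),len(xs))
print("tin proj",proj("scene",[[503,-226,75],[503,-226,37],[503,-226,0]]))
# knuckle ray
for z in(126,128,130):
    P=ray("top",(216.2,183.5),z); l=R.from_euler("z",.095).apply(P-[588,81.3,0]); print(z,l.round(1))
```

```text
[ 502.38609634 -222.66659542   76.3808849 ] [-1.25991658  0.74930618 -2.39035694]
166 191 179.11764705882354 215 252 629
tin proj [[178.54006363 222.44946997]
 [180.76137355 233.81678139]
 [182.83188235 244.34709642]]
126 [ 13.4 114.1 126. ]
128 [ 12.9 113.7 128. ]
130 [ 12.4 113.3 130. ]
```

arm_command --gripper '[91, 91, 91, 91, 91]' --pt "0 0.1 0.8" --pt "0 0 0.9" --pt "0 0 0.7" --pt "0 0 0.2" --pt "0 0 0" --twist '[0, 0, 0, 0, 0]'

```text
time: 27.38
tool_pos: [503.9, -226.9, 15.1]
tcp_rot: [3.141, -0.0, -0.095]
contact_force: [0.2, -0.2, 0.3]
grip_width: 91.1
finger_force: 0.0
```

arm_command --gripper '[80, 70, 62, 50, 45]' --pt "0 0 0" --pt "0 0 0" --pt "0 0 0" --pt "0 0 0" --pt "0 0 0" --twist '[0, 0, 0, 0, 0]'

```text
time: 28.0
tool_pos: [503.6, -227.2, 14.8]
tcp_rot: [3.141, -0.0, -0.095]
contact_force: [-0.1, -0.4, 1.3]
grip_width: 55.5
finger_force: 30.0
```

arm_command --gripper '[45, 45, 45, 45, 45]' --pt "0 0 -0.3" --pt "0 0 -0.7" --pt "0 0 -1" --pt "0 0 -1" --pt "0 0 -1" --twist '[0, 0, 0, 0, 0]'

```text
time: 28.62
tool_pos: [503.4, -227.0, 115.7]
tcp_rot: [-3.142, 0.0, -0.095]
contact_force: [-0.6, 0.3, -1.3]
grip_width: 55.7
finger_force: 30.0
```

arm_command --gripper '[45, 45, 45, 45, 45]' --pt "0.06 -0.5 -0.8" --pt "0.06 -1 -0.4" --pt "0.06 -1 0" --pt "0.06 -1 0" --pt "0.06 -1 0" --twist '[0, 0, 0, 0, 0]'

```text
time: 29.25
tool_pos: [521.6, -115.0, 145.0]
tcp_rot: [3.142, 0.0, -0.095]
contact_force: [0.8, 0.1, -1.6]
grip_width: 55.8
finger_force: 30.0
```

arm_command --gripper '[45, 45, 45, 45, 45]' --pt "0.06 -1 0" --pt "0.06 -1 0" --pt "0.06 -1 0" --pt "0.06 -1 0" --pt "0.06 -1 0" --twist '[0, 0, 0, 0, 0]'

```text
time: 29.88
tool_pos: [541.0, 8.8, 144.9]
tcp_rot: [3.142, 0.0, -0.095]
contact_force: [0.5, -0.1, -1.1]
grip_width: 55.5
finger_force: 30.0
```

arm_command --gripper '[45, 45, 45, 45, 45]' --pt "0.06 -1 0" --pt "0 -0.5 0" --pt "0 0 0.3" --pt "0 0 0.5" --pt "0 0 0" --twist '[0, 0, 0, 0, 0]'

```text
time: 30.5
tool_pos: [545.0, 44.3, 123.0]
tcp_rot: [3.141, 0.003, -0.096]
contact_force: [-0.0, 0.1, -2.2]
grip_width: 55.3
finger_force: 30.0
```

arm_command --gripper '[45, 45, 45, 45, 45]' --pt "0.06 0 0.6" --pt "0 0 0.9" --pt "0 0 0.9" --pt "0 0 0.9" --pt "0 0 0.4" --twist '[0, 0, 0, 0, 0]'

```text
time: 31.12
tool_pos: [546.8, 44.7, 30.4]
tcp_rot: [3.141, 0.002, -0.096]
contact_force: [-0.2, 0.8, -0.7]
grip_width: 55.3
finger_force: 30.0
```

arm_command --gripper '[45, 45, 45, 45, 45]' --pt "0 0 0.04" --pt "0 0 0.04" --pt "0 0 0.02" --pt "0 0 0" --pt "0 0 0" --twist '[0, 0, 0, 0, 0]'

```text
time: 31.75
tool_pos: [547.8, 44.9, 29.9]
tcp_rot: [3.141, -0.001, -0.095]
contact_force: [-0.6, 0.3, -1.5]
grip_width: 55.2
finger_force: 30.0
```

arm_command --gripper '[45, 45, 45, 45, 45]' --pt "0 0 0.06" --pt "0 0 0.06" --pt "0 0 0.04" --pt "0 0 0.02" --pt "0 0 0" --twist '[0, 0, 0, 0, 0]'

```text
time: 32.38
tool_pos: [547.6, 44.9, 25.1]
tcp_rot: [3.141, 0.0, -0.095]
contact_force: [0.5, 0.2, -1.0]
grip_width: 55.5
finger_force: 30.0
```

arm_command --gripper '[45, 45, 45, 45, 45]' --pt "0 0 0.03" --pt "0 0 0.02" --pt "0 0 0" --pt "0 0 0" --pt "0 0 0" --twist '[0, 0, 0, 0, 0]'

```text
time: 33.0
tool_pos: [547.8, 44.9, 24.8]
tcp_rot: [3.142, -0.001, -0.095]
contact_force: [-2.7, -0.2, 6.2]
grip_width: 55.3
finger_force: 30.0
```

arm_command --gripper '[57, 59, 63, 70, 74]' --pt "0 0 -0.02" --pt "0 0 0" --pt "0 0 0" --pt "0 0 0" --pt "0 0 0" --twist '[0, 0, 0, 0, 0]'

```text
time: 33.62
tool_pos: [547.7, 44.9, 24.3]
tcp_rot: [3.142, 0.0, -0.095]
contact_force: [0.2, -0.4, -0.2]
grip_width: 73.2
finger_force: 0.0
```

arm_command --gripper '[74, 74, 74, 74, 74]' --pt "0 0 -0.3" --pt "0 0 -0.8" --pt "0 0 -1" --pt "0 0 -1" --pt "0 0 -1" --twist '[0, 0, 0, 0, 0]'

```text
time: 34.25
tool_pos: [547.7, 44.9, 128.3]
tcp_rot: [3.142, -0.001, -0.095]
contact_force: [-0.1, -0.8, 0.0]
grip_width: 74.1
finger_force: 0.0
```

arm_command --gripper '[60, 45, 30, 15, 0]' --pt "0 -0.6 -1" --pt "0 -0.9 -0.7" --pt "0 -1 0" --pt "0 -1 0" --pt "0 -1 0" --twist '[0, 0, 0, 0, 0]'

```text
time: 34.88
tool_pos: [558.4, 157.7, 170.0]
tcp_rot: [-3.142, -0.001, -0.095]
contact_force: [-0.1, -0.9, 0.3]
grip_width: 28.6
finger_force: 0.0
```

arm_command --gripper '[0, 0, 0, 0, 0]' --pt "0.4 -0.8 0" --pt "0.4 -0.5 0" --pt "0.2 -0.1 0" --pt "0 0 0" --pt "0 0 0" --twist '[0, 0, 0, 0, 0]'

```text
time: 35.5
tool_pos: [586.3, 188.8, 169.5]
tcp_rot: [3.141, 0.0, -0.096]
contact_force: [-1.0, -0.4, 1.0]
grip_width: 0.4
finger_force: 0.0
```

```bash
cat > st.py <<'E'
from h import *
def cp():
    o=get_obs(); l=R.from_euler("z",.095).apply(o["tool_pos"]-[588,81.3,0]); l[2]+=30.5
    print("chest-frame tip",l.round(1),"F",o["contact_force"].round(1),"w",o["grip_width"],o["time"])
if __name__=="__main__": cp()
E
python3 st.py
python3 - <<'E'
from h import *
t=capture("top"); s=capture("scene"); np.savez("push0.npz",t=t,s=s)
for n,im in(("top",t),("scene",s)):
    b=im.astype(int); r,g,bl=b[...,0],b[...,1],b[...,2]
    m=((g>r+12)&(g>bl)).astype(np.uint8); n_,_,st,c=cv2.connectedComponentsWithStats(m)
    print(n,[(st[i].tolist(),c[i].round(1).tolist()) for i in range(1,n_) if st[i,4]>40])
E
```

```text
chest-frame tip [-11.9 106.9 200. ] F [-1.  -0.4  1. ] w 0.3501829943496765 35.5
top [([262, 205, 21, 21, 328], [272.1, 214.9])]
scene []
```

arm_command --gripper '[0, 0, 0, 0, 0]' --pt "0 0 0.6" --pt "0 0 0.9" --pt "0 0 0.6" --pt "0 0 0.06" --pt "0 0 0" --twist '[0, 0, 0, 0, 0]'

```text
time: 36.22
tool_pos: [586.9, 189.4, 115.7]
tcp_rot: [-3.141, -0.001, -0.095]
contact_force: [0.6, 1.4, -0.8]
grip_width: 0.2
finger_force: 0.0
```

arm_command --gripper '[0, 0, 0, 0, 0]' --pt "0.1 0 0.12" --pt "0.1 0 0.12" --pt "0.04 0 0.04" --pt "0 0 0" --pt "0 0 0" --twist '[0, 0, 0, 0, 0]'

```text
time: 36.85
tool_pos: [592.6, 188.8, 108.5]
tcp_rot: [3.142, -0.0, -0.095]
contact_force: [-0.3, -0.3, -0.0]
grip_width: 0.6
finger_force: 0.0
```

```bash
cat > lid.py <<'E'
from h import *
from geo import *
from scipy.optimize import minimize_scalar
def pw(t):
    p=pull(t); return R.from_euler("z",-.095).apply([85+p[0],0,100+p[1]])+[588,81.3,0]
def gold(im):
    b=im.astype(int); r,g,bl=b[...,0],b[...,1],b[...,2]
    m=((r>g+15)&(g>bl+40)&(r>110)&(r<1.7*g)).astype(np.uint8); n_,_,st,c=cv2.connectedComponentsWithStats(m)
    return [(st[i].tolist(),c[i].round(1).tolist()) for i in range(1,n_) if 12<st[i,4]<200]
if __name__=="__main__":
    for t in(1.0,1.1,1.2,1.25,1.3,1.35): print(t,proj("scene",pw(t))[0].round(1),proj("top",pw(t))[0].round(1))
    print("scene",gold(capture("scene")));print("top",gold(capture("top")))
    from st import cp; cp()
E
python3 lid.py
```

```text
1.0 [313.7 133.3] [253.9 187. ]
1.1 [317.6 133.8] [255.  178.1]
1.2 [321.7 135.3] [256.3 168.9]
1.25 [323.8 136.4] [256.9 164.3]
1.3 [326.  137.8] [257.6 159.7]
1.35 [328.2 139.4] [258.3 155.2]
scene [([310, 36, 24, 18, 128], [320.8, 44.9]), ([305, 55, 19, 8, 83], [312.7, 58.5]), ([117, 71, 10, 10, 58], [121.0, 75.9]), ([125, 70, 10, 14, 30], [129.8, 75.9]), ([110, 73, 7, 9, 25], [113.2, 76.5]), ([53, 83, 16, 25, 179], [58.7, 94.3]), ([120, 82, 17, 18, 74], [126.8, 88.8]), ([33, 87, 23, 31, 161], [47.9, 99.0]), ([35, 99, 6, 13, 34], [37.9, 105.6]), ([321, 134, 25, 11, 140], [329.5, 138.9]), ([325, 144, 5, 8, 28], [326.8, 147.7]), ([349, 215, 17, 9, 64], [357.0, 219.1]), ([285, 233, 19, 8, 75], [293.7, 236.5]), ([526, 284, 10, 9, 21], [530.6, 288.0]), ([517, 287, 16, 14, 95], [525.3, 293.0]), ([549, 302, 10, 14, 36], [553.2, 308.8]), ([543, 309, 15, 16, 106], [549.8, 315.9])]
top [([31, 32, 8, 22, 52], [34.1, 42.4]), ([18, 49, 8, 26, 56], [21.5, 61.8]), ([476, 95, 5, 4, 18], [478.2, 96.6]), ([253, 152, 11, 9, 83], [257.7, 155.9]), ([226, 175, 11, 15, 79], [230.6, 182.6])]
chest-frame tip [ -5.7 107.4 139. ] F [-0.4  0.7 -0.5] w 0.6157572258461423 36.95
```

arm_command --gripper '[0, 0, 0, 0, 0]' --pt "0.06 0 0.08" --pt "0.06 0 0.08" --pt "0 0 0" --pt "0 0 0" --pt "0 0 0" --twist '[0, 0, 0, 0, 0]'

```text
time: 37.58
tool_pos: [595.4, 188.5, 104.4]
tcp_rot: [3.141, 0.0, -0.095]
contact_force: [-1.1, 0.4, 1.0]
grip_width: 0.6
finger_force: 0.7
```

arm_command --gripper '[0, 0, 0, 0, 0]' --pt "0.04 0 0.04" --pt "0.02 0 0.02" --pt "0 0 0" --pt "0 0 0" --pt "0 0 0" --twist '[0, 0, 0, 0, 0]'

```text
time: 38.2
tool_pos: [597.0, 188.3, 102.9]
tcp_rot: [3.142, -0.0, -0.095]
contact_force: [-1.7, 0.6, 2.7]
grip_width: 0.2
finger_force: 1.5
```

arm_command --gripper '[0, 0, 0, 0, 0]' --pt "0.12 0 0.12" --pt "0.12 0 0.13" --pt "0.1 0 0.13" --pt "0.08 0 0.12" --pt "0 0 0" --twist '[0, 0, 0, 0, 0]'

```text
time: 38.83
tool_pos: [607.3, 187.3, 89.8]
tcp_rot: [3.141, 0.001, -0.095]
contact_force: [0.4, -0.3, 1.9]
grip_width: 0.7
finger_force: 0.7
```

Run:
```python
from lid import *
from st import cp
cp(); print([x for x in gold(capture("top")) if 240<x[1][0]<270])
```

```text
chest-frame tip [  9.2 107.4 120.3] F [ 0.4 -0.3  1.9] w 0.7339817556347235 38.825
[([252, 157, 11, 10, 83], [256.9, 161.5])]
```

arm_command --gripper '[0, 0, 0, 0, 0]' --pt "0.05 0 0.08" --pt "0.05 0 0.09" --pt "0.03 0 0.06" --pt "0 0 0" --pt "0 0 0" --twist '[0, 0, 0, 0, 0]'

```text
time: 39.5
tool_pos: [608.0, 187.5, 85.3]
tcp_rot: [3.141, 0.005, -0.096]
contact_force: [-13.5, -0.1, 12.5]
grip_width: 0.3
finger_force: 4.8
```

Run:
```python
from lid import *
from st import cp
cp(); print([x for x in gold(capture("top")) if 240<x[1][0]<270])
F=foot(1.345)
for k in(.5,.6,.65,.7,.75,.8,.85): t=theta(k,F,1.345); print(k,round(t,3),proj("top",pw(t))[0].round(1),knuck(k,F,1.345)[0])
```

```text
chest-frame tip [  9.8 107.6 115.8] F [-13.5  -0.1  12.5] w 0.2743682016914907 39.5
[([252, 159, 10, 10, 83], [256.6, 163.4])]
0.5 1.288 [257.5 160.9] [-60.99526491  16.29972126]
0.6 1.263 [257.1 163.1] [-59.47408058  13.87708968]
0.65 1.249 [256.9 164.4] [-58.7644499   12.66134555]
0.7 1.234 [256.7 165.8] [-58.08734735  11.44262769]
0.75 1.219 [256.5 167.2] [-57.44171686  10.22071235]
0.8 1.202 [256.3 168.8] [-56.82653711   8.99520923]
0.85 1.184 [256.1 170.4] [-56.240831     7.76556026]
```

arm_command --gripper '[0, 0, 0, 0, 0]' --pt "-0.08 0 0" --pt "-0.06 0 0" --pt "0 0 0" --pt "0 0 0" --pt "0 0 0" --twist '[0, 0, 0, 0, 0]'

```text
time: 40.17
tool_pos: [607.1, 187.4, 84.4]
tcp_rot: [3.141, 0.001, -0.095]
contact_force: [-1.5, 0.9, 1.3]
grip_width: 0.6
finger_force: 1.3
```

```bash
cat > chk.py <<'E'
from lid import *
from st import cp
cp(); print([x for x in gold(capture("top")) if 240<x[1][0]<270])
E
python3 chk.py
```

```text
chest-frame tip [  8.9 107.5 114.9] F [-1.5  0.9  1.3] w 0.6195282423915134 40.175
[([252, 160, 10, 9, 81], [256.5, 164.0])]
```

arm_command --gripper '[0, 0, 0, 0, 0]' --pt "0 0 0.06" --pt "0 0 0.04" --pt "0 0 0" --pt "0 0 0" --pt "0 0 0" --twist '[0, 0, 0, 0, 0]'

```text
time: 40.85
tool_pos: [607.4, 187.5, 83.3]
tcp_rot: [-3.141, -0.001, -0.095]
contact_force: [-5.1, -0.8, 8.9]
grip_width: 0.6
finger_force: 1.9
```

```bash
python3 chk.py
```

```text
chest-frame tip [  9.2 107.5 113.8] F [-5.1 -0.8  8.9] w 0.6276398006439085 40.85
[([252, 160, 10, 10, 81], [256.4, 164.5])]
```

arm_command --gripper '[0, 0, 0, 0, 0]' --pt "-0.06 0 0.04" --pt "0 0 0.03" --pt "0 0 0" --pt "0 0 0" --pt "0 0 0" --twist '[0, 0, 0, 0, 0]'

```text
time: 41.52
tool_pos: [607.4, 187.6, 82.8]
tcp_rot: [-3.141, -0.005, -0.095]
contact_force: [-4.8, -0.5, 12.5]
grip_width: 0.3
finger_force: 0.8
```

```bash
python3 chk.py
```

```text
chest-frame tip [  9.2 107.7 113.3] F [-4.8 -0.5 12.5] w 0.3195477470710293 41.525
[([252, 161, 10, 9, 81], [256.4, 164.9])]
```

arm_command --gripper '[0, 0, 0, 0, 0]' --pt "0 0 -0.06" --pt "-0.06 0 -0.06" --pt "-0.1 0 -0.06" --pt "-0.1 0 -0.1" --pt "-0.1 0 -0.1" --twist '[0, 0, 0, 0, 0]'

```text
time: 42.2
tool_pos: [596.5, 188.4, 89.8]
tcp_rot: [3.141, 0.0, -0.095]
contact_force: [-0.1, 0.4, -0.1]
grip_width: 0.3
finger_force: 0.0
```

```bash
python3 chk.py
```

```text
chest-frame tip [ -1.7 107.4 120.3] F [-0.1  0.4 -0.1] w 0.29404404783503024 42.2
[([252, 161, 10, 9, 81], [256.4, 164.9])]
```

arm_command --gripper '[0, 0, 20, 40, 60]' --pt "-0.8 0 -0.2" --pt "-0.8 0 -1" --pt "0 0.5 -1" --pt "0 1 -1" --pt "0 1 -1" --twist '[0, 0, 0, 0, 0]'

```text
time: 42.88
tool_pos: [550.8, 129.5, 195.8]
tcp_rot: [3.142, -0.0, -0.095]
contact_force: [-0.4, 0.5, -0.1]
grip_width: 26.1
finger_force: 0.0
```

arm_command --gripper '[60, 60, 60, 60, 60]' --pt "0 1 -1" --pt "0 0.8 -1" --pt "0 0 -1" --pt "0.3 0 -1" --pt "0.8 0 -0.4" --twist '[0, 0, 0, 0, 0]'

```text
time: 43.5
tool_pos: [574.5, 82.6, 307.3]
tcp_rot: [-3.141, -0.003, -0.095]
contact_force: [0.3, -0.2, 0.1]
grip_width: 60.0
finger_force: 0.0
```

arm_command --gripper '[60, 60, 60, 60, 60]' --pt "0.9 0 0" --pt "0.6 0 0" --pt "0.2 0 0" --pt "0 0 0" --pt "0 0 0" --twist '[0, 0, 0, 0, 0]'

```text
time: 44.12
tool_pos: [616.0, 78.6, 305.2]
tcp_rot: [3.142, -0.0, -0.095]
contact_force: [-0.8, 0.2, 0.1]
grip_width: 60.1
finger_force: 0.0
```

```bash
python3 chk.py
python3 - <<'E'
from h import *
from lid import gold
print([x for x in gold(capture("scene")) if 300<x[1][0]<350])
E
```

```text
chest-frame tip [ 28.1   0.  335.7] F [-0.8  0.2  0.1] w 60.102792724853266 44.125
[([252, 161, 10, 9, 75], [256.3, 165.0])]
[([307, 40, 11, 6, 30], [312.5, 42.2]), ([304, 55, 13, 8, 63], [310.8, 58.0]), ([304, 77, 40, 9, 82], [320.6, 81.0]), ([317, 131, 12, 18, 127], [322.8, 137.7])]
```

arm_command --gripper '[50, 45, 40, 40, 40]' --pt "0.04 0 0.7" --pt "0 0 0.9" --pt "0 0 0.6" --pt "0 0 0.28" --pt "0 0 0" --twist '[0, 0, 0, 0, 0]'

```text
time: 44.85
tool_pos: [617.4, 78.5, 242.9]
tcp_rot: [3.142, 0.0, -0.095]
contact_force: [-0.3, -0.5, 0.9]
grip_width: 40.1
finger_force: 0.0
```

arm_command --gripper '[30, 26, 24, 20, 15]' --pt "0 0 0" --pt "0 0 0" --pt "0 0 0" --pt "0 0 0" --pt "0 0 0" --twist '[0, 0, 0, 0, 0]'

```text
time: 45.48
tool_pos: [617.5, 77.9, 243.2]
tcp_rot: [3.141, -0.0, -0.096]
contact_force: [-0.2, -3.1, 2.3]
grip_width: 21.8
finger_force: 30.0
```

```bash
python3 chk.py
python3 - <<'E'
from geo import *
ts=np.r_[1.245,1.235,1.215,1.185,np.arange(1.135,.2,-.05),.155,.125,.1,.08,.065,.05,.04,.03,.02,.01,0]
D=np.diff([pull(t) for t in ts],axis=0)/25
for t,d in zip(ts[1:],D): print(round(t,3),"[%.2f, 0, %.2f]"%(d[0],-d[1]))
E
```

```text
chest-frame tip [ 29.7  -0.6 273.7] F [-0.2 -3.1  2.3] w 21.77462787973802 45.475
[]
1.235 [-0.08, 0, 0.02]
1.215 [-0.15, 0, 0.05]
1.185 [-0.23, 0, 0.08]
1.135 [-0.37, 0, 0.15]
1.085 [-0.37, 0, 0.17]
1.035 [-0.36, 0, 0.18]
0.985 [-0.35, 0, 0.20]
0.935 [-0.34, 0, 0.22]
0.885 [-0.33, 0, 0.24]
0.835 [-0.31, 0, 0.25]
0.785 [-0.30, 0, 0.27]
0.735 [-0.29, 0, 0.28]
0.685 [-0.27, 0, 0.30]
0.635 [-0.26, 0, 0.31]
0.585 [-0.24, 0, 0.32]
0.535 [-0.23, 0, 0.33]
0.485 [-0.21, 0, 0.34]
0.435 [-0.19, 0, 0.35]
0.385 [-0.17, 0, 0.36]
0.335 [-0.15, 0, 0.37]
0.285 [-0.14, 0, 0.38]
0.235 [-0.12, 0, 0.38]
0.155 [-0.15, 0, 0.63]
0.125 [-0.04, 0, 0.24]
0.1 [-0.03, 0, 0.20]
0.08 [-0.02, 0, 0.16]
0.065 [-0.01, 0, 0.12]
0.05 [-0.01, 0, 0.12]
0.04 [-0.01, 0, 0.08]
0.03 [-0.01, 0, 0.08]
0.02 [-0.00, 0, 0.08]
0.01 [-0.00, 0, 0.08]
0.0 [-0.00, 0, 0.08]
```

Gripped at 21.8 mm. Lowering, checking the force first.

arm_command --gripper '[15, 15, 15, 15, 15]' --pt "-0.08 0 0.02" --pt "-0.15 0 0.05" --pt "0 0 0" --pt "0 0 0" --pt "0 0 0" --twist '[0, 0, 0, 0, 0]'

```text
time: 46.15
tool_pos: [611.7, 78.5, 241.3]
tcp_rot: [3.141, -0.001, -0.096]
contact_force: [1.1, -5.1, 2.1]
grip_width: 21.4
finger_force: 30.0
```

Only about 1 N, so the stay is folding. Going on.

arm_command --gripper '[15, 15, 15, 15, 15]' --pt "-0.23 0 0.08" --pt "-0.37 0 0.15" --pt "-0.37 0 0.17" --pt "-0.36 0 0.18" --pt "-0.35 0 0.2" --twist '[0, 0, 0, 0, 0]'

```text
time: 46.78
tool_pos: [569.5, 82.5, 221.5]
tcp_rot: [3.141, -0.0, -0.095]
contact_force: [2.0, -5.3, 0.2]
grip_width: 21.7
finger_force: 30.0
```

arm_command --gripper '[15, 15, 15, 15, 15]' --pt "-0.34 0 0.22" --pt "-0.33 0 0.24" --pt "-0.31 0 0.25" --pt "-0.3 0 0.27" --pt "-0.29 0 0.28" --twist '[0, 0, 0, 0, 0]'

```text
time: 47.4
tool_pos: [530.1, 86.3, 189.8]
tcp_rot: [3.141, 0.0, -0.095]
contact_force: [1.2, -4.8, 0.6]
grip_width: 22.0
finger_force: 30.0
```

arm_command --gripper '[15, 15, 15, 15, 15]' --pt "-0.27 0 0.3" --pt "-0.26 0 0.31" --pt "-0.24 0 0.32" --pt "-0.23 0 0.33" --pt "-0.21 0 0.34" --twist '[0, 0, 0, 0, 0]'

```text
time: 48.02
tool_pos: [500.0, 89.3, 149.6]
tcp_rot: [3.141, 0.001, -0.095]
contact_force: [0.3, -5.5, -0.7]
grip_width: 21.8
finger_force: 30.0
```

arm_command --gripper '[15, 15, 15, 15, 15]' --pt "-0.19 0 0.35" --pt "-0.17 0 0.36" --pt "-0.15 0 0.37" --pt "-0.14 0 0.38" --pt "-0.12 0 0.38" --twist '[0, 0, 0, 0, 0]'

```text
time: 48.65
tool_pos: [480.6, 91.1, 103.5]
tcp_rot: [3.141, 0.001, -0.095]
contact_force: [0.1, -6.5, -1.5]
grip_width: 21.9
finger_force: 30.0
```

arm_command --gripper '[15, 15, 15, 15, 15]' --pt "-0.08 0 0.36" --pt "-0.07 0 0.36" --pt "-0.06 0 0.36" --pt "-0.03 0 0.3" --pt "-0.01 0 0.2" --twist '[0, 0, 0, 0, 0]'

```text
time: 49.28
tool_pos: [473.7, 91.8, 63.7]
tcp_rot: [3.141, 0.003, -0.095]
contact_force: [-2.1, -6.3, -1.1]
grip_width: 21.8
finger_force: 30.0
```

arm_command --gripper '[15, 15, 15, 15, 15]' --pt "0 0 0.1" --pt "0 0 0.06" --pt "0 0 0.04" --pt "0 0 0" --pt "0 0 0" --twist '[0, 0, 0, 0, 0]'

```text
time: 49.9
tool_pos: [473.4, 91.8, 58.9]
tcp_rot: [3.141, 0.004, -0.095]
contact_force: [-1.7, -5.8, -1.6]
grip_width: 21.6
finger_force: 30.0
```

arm_command --gripper '[15, 15, 15, 15, 15]' --pt "0.02 0 0.04" --pt "0 0 0.04" --pt "0 0 0.02" --pt "0 0 0" --pt "0 0 0" --twist '[0, 0, 0, 0, 0]'

```text
time: 50.52
tool_pos: [473.4, 91.8, 57.9]
tcp_rot: [3.141, 0.004, -0.095]
contact_force: [-9.3, -7.2, 15.3]
grip_width: 21.8
finger_force: 30.0
```

arm_command --gripper '[15, 15, 24, 30, 45]' --pt "0 0 -0.04" --pt "0 0 0" --pt "0 0 0" --pt "0 0 0" --pt "0 0 0" --twist '[0, 0, 0, 0, 0]'

```text
time: 51.15
tool_pos: [475.7, 92.3, 58.0]
tcp_rot: [-3.141, 0.0, -0.095]
contact_force: [-0.6, 0.4, 0.3]
grip_width: 35.4
finger_force: 0.0
```

arm_command --gripper '[50, 50, 50, 50, 50]' --pt "0 0 -0.4" --pt "0 0 -0.8" --pt "0 0 -1" --pt "0 0 -1" --pt "0 0 -1" --twist '[0, 0, 0, 0, 0]'

```text
time: 51.78
tool_pos: [475.8, 92.1, 164.7]
tcp_rot: [-3.141, -0.001, -0.095]
contact_force: [0.3, -0.6, 0.5]
grip_width: 50.1
finger_force: 0.0
```

arm_command --gripper '[50, 50, 50, 50, 50]' --pt "-0.5 1 -1" --pt "-1 1 -0.5" --pt "-1 1 0" --pt "0 1 0" --pt "0 1 0" --twist '[0, 0, 0, 0, 0]'

```text
time: 52.4
tool_pos: [401.5, -27.2, 201.6]
tcp_rot: [3.141, -0.002, -0.095]
contact_force: [0.5, 0.8, 1.0]
grip_width: 49.8
finger_force: 0.0
```

arm_command --gripper '[50, 50, 50, 50, 50]' --pt "0 1 0" --pt "0 1 0" --pt "0 1 0" --pt "0 0.5 0" --pt "0 0 0" --twist '[0, 0, 0, 0, 0]'

```text
time: 53.02
tool_pos: [393.4, -113.9, 200.9]
tcp_rot: [-3.142, -0.0, -0.097]
contact_force: [-0.0, 0.7, -0.2]
grip_width: 49.8
finger_force: 0.0
```

```bash
python3 st.py
python3 - <<'E'
from h import *
from lid import gold
t=capture("top");s=capture("scene")
print([x for x in gold(s) if 280<x[1][0]<310 and x[1][1]>120]); print([x for x in gold(t) if 240<x[1][0]<270])
print("shut scene",proj("scene",[472.7,92.3,107]),proj("top",[472.7,92.3,107]))
s0=cv2.imread("pics/scene0.png")[:,:,::-1]
print("was",[x for x in gold(s0) if 280<x[1][0]<310 and x[1][1]>120])
cv2.imwrite("pics/end.png",np.hstack([cv2.resize(t[120:300],(400,129)) ,cv2.resize(s[100:320],(400,157))[:129]])[:,:,::-1])
cv2.imwrite("pics/end.png",cv2.resize(s,(800,600),interpolation=3)[:,:,::-1])
E
```

```text
chest-frame tip [-175.2 -212.8  231.4] F [-0.   0.7 -0.2] w 49.78619951694052 53.025
[([289, 165, 9, 8, 53], [293.2, 168.6]), ([285, 228, 20, 13, 151], [294.4, 234.0])]
[([248, 238, 8, 5, 30], [251.4, 240.0])]
shut scene [[293.14053268 168.76160633]] [[251.7670857  240.92173901]]
was [([289, 165, 9, 9, 60], [293.4, 168.6]), ([285, 228, 20, 13, 151], [294.5, 233.9])]
```

View pics/end.png

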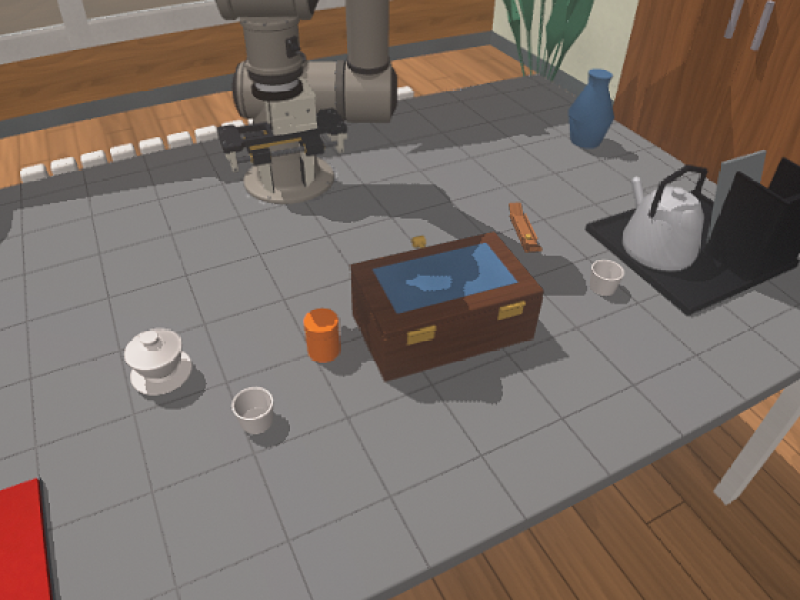

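The lid is shut: the pull is back at (293.2,168.6), against (293.4,168.6) at the start. The other things are in place and the tool is clear of everything.

```bash
python3 -c "
from plant import *
print(close_job())"
```

```text
the job is handed in; nothing more can be done
None
```

The green tin stands upright on the chest floor, the stay was broken at its knuckle with a push that peaked near 18 N (meant to be light), the lid was lowered by hand until shut, and the job was handed in at about 53 s.

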